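# Gauge a mounting post go/no-go and fit it in the manipulator's clamp socket

## Task

Before fitting the new copper-headed mounting post, check its shank in the snap gauge: with the post upright, slide it in from the open mouth, through the green go gap and on until the red no-go button stops it, and press it gently (about 5 N) against the no-go for half a second, never forcing the gauge. Then take it out, stand it fully home and upright in the clamp socket on the white manipulator base and let go. Leave everything else where it is.

Things in the scene. Friction and masses are not known exactly. Their poses are not given: they have to be found in the camera images.
- post: the mounting post, 200 to 325 g, upright in one of the white rack's two holes: round steel shank 20 mm in diameter, 80 mm long, foot chamfered, and a square copper head 24 x 24 mm spanning 80 to 110 mm above the foot (plus a 4 mm screw end). Origin: centre of the foot's underside; z up along the shank; x and y square to the head's flat sides.
- post_shank (a point): point on the axis of the post's shank, 40 mm above its foot (the middle of the shank).
- gauge: fixed bench stand (dark) that holds the green C-shaped snap gauge level. Origin under the stand at bench height; x points INTO the throat (push direction; open mouth at -x), z up. Foot x = -70 to +90, y = +-45 mm, 16 mm high. Frame 16 mm thick, mid-plane z = 83 mm, arms to y = +-50, screws to y = -62, mouth at x = -100 mm (mid setting). Highest point 113 mm. All is rigid; over 15 N on it counts as forcing.
- go_mid (a point): gauge x = -62, y = 0, z = 83 mm: the centre of the go gap IF the frame's tang sat mid in the clamp. The frame was clamped anywhere from 18 mm nearer to 18 mm farther along gauge x (not measured, firmly locked), so all frame x values given here shift together. Green go button: face y = -11 mm, x = -68 to -56; facing it the fixed steel anvil, flat face y = +11, x = -92 to -16. Gap 22 mm.
- nogo_mid (a point): gauge x = -30, y = 0, z = 83 mm: at the front face of the red no-go button (x = -30 to -18) in the frame's mid setting; same unknown shift of +-18 mm. Its measuring face is locked somewhere between y = -7 and -4.5 mm (gap 15.5 to 18 mm). Its front corner stops a 20 mm shank with the axis about 6 to 9 mm before the front face. A shank resting on the fixed anvil has its axis at y = +1 mm.
- mount: fixed white manipulator base plate, 200 x 160 x 10 mm. Origin: at bench height on the axis of the clamp socket; the plate spans x = -50 to +150 mm, y = +-80 mm. The socket is an aluminium block 50 x 50 mm, its top 55 mm above the bench, with an upright round hole 23 mm in diameter, chamfered 3 mm at the mouth. A white control box with a black knob stands behind it, centred 105 mm from the socket axis in +x; knob top 95 mm above the bench.
- socket_floor (a point): centre of the flat bottom of the socket's hole, 42 mm below its mouth and 13 mm above the bench. With the post fully home its foot's origin is here.
- rack: fixed white plastic rack 70 x 160 x 55 mm with two upright holes, 23 mm in diameter and 45 mm deep, at y = -40 and +40 mm of its own frame. Origin: centre of its underside.
- spare: bystander: a thinner post with a black head (shank 14 mm, same heights as the mounting post) standing in the other hole of the rack. Origin: centre of its foot.
- driver: bystander: a screwdriver with a blue handle, 170 mm long, lying on the bench. Origin: at bench height under its middle.
- dishes: bystander: a stack of three clear dishes, 63 mm across, 39 mm tall. Origin: centre of its underside.
- master: bystander: a steel setting ring, 56 mm across, 14 mm tall, lying on the bench. Origin: centre of its underside.

How it is judged:
By the outcome, as a careful person would: the job done as asked, in the order asked, and still so for the second after the job is handed in, with the robot touching nothing.
It also fails if it takes over 72 s, if anything falls off the work surface, if the arm or the gripper's body presses on something with over 40 N, if the wrist force passes 120 N, or if a joint passes its speed limit or range.

## Robot

A 6-joint arm with a two-finger parallel gripper is mounted at the origin on the work surface. World frame = base frame: x ahead of the robot, y to its left, z up, the work surface at z = 0. Lengths are in m, angles in degrees, forces in N, time in s.
With the tool pointing down it reaches from about 0.25 to 0.725 m from the base axis. Payload 9.7 kg.
Tool frame: the origin (TCP) lies at the very end of the fingers, on their centre line; the grasp point (between the pads) lies 19 mm behind it; z points along the fingers, y is the direction in which the jaws open and shut (so a half turn about z gives the same grasp; the last joint's range is limited). The gripper opens to 85 mm and grips with 20 to 120 N. Pads are 22 mm wide; open, the fingers measure 114 mm over their backs; the gripper's body (76 mm by 85 mm) begins 54 mm behind the grasp point. The pads swing forward as they close: fully open they stand 13 mm farther back than shut.
Start: joints at [-72.536, 4.979, 10.078, 95.1, 0, 90], TCP at [0.165, -0.525, 0.231] pointing down, gripper open.
Joint ranges: [-179.16, 179.16], [-48.56, 103.87], [-65.8, 70.77], [-126.05, 130.52], [-82.76, 87.17], [-180, 180]. Speed limits (degrees/s): [127.2, 127.2, 147.25, 180, 180, 180].

## Interface

Orientations are given as [roll, pitch, yaw] about the fixed x, y, z axes, in that order (R = Rz(yaw) Ry(pitch) Rx(roll)).
In Python, from workcell import bot gives the robot as it stands.
- The arm moves only by the shell command python3 -m pendant 'ROWS' [FORCE]. ROWS is JSON, a list that holds one entry, the list of rows, each a list of 7 numbers: the shift along the tool's x, y, z in cm, then the turn, a rotation vector about the tool's x, y, z in rad, then the opening in per cent of the stroke, from 0 (shut) to 100 (fully open). In form: [[[dx, dy, dz, ax, ay, az, gripper], ...]]. A call has 1 to 5 rows; each row shifts and turns the pose as measured when the row begins, along the tool's axes as they then stand; what a row does not reach is not made up. A row lasts 1/12 s, in which the tool goes at most 41.7 mm and 7.16 degrees, less where a joint would pass 70% of its speed; a pose out of reach is approached as far as the arm can. A call with a gripper value outside its range is refused whole. The fingers move at their own pace and stop on an object; FORCE is the grip in N (left out, the last holds). Time passes only in rows, so rows that do not move let the fingers close. It gives the time, the measured TCP pose, the force and the opening at its end, in the units of the state.
- bot.get_obs(): the state, without advancing time (a new reading comes with each control period).
- bot.camera(name): name is "scene" or "side" or "wrist"; returns the picture (480x640x3 uint8, red, green, blue); there is no depth.
- bot.get_calibration(name): a dict with "intrinsics" (3x3 intrinsics, pixels), "pose" (4x4, takes a point from camera to world coordinates); the wrist camera has in their place "T_tool_cam" (4x4, takes a point from camera to tool coordinates, whose origin is the TCP and whose axes are the flange's). Camera axes: x right, y down, z forward; pixel columns grow to the right and rows downward; lengths in m; the calibration is good to about 2 mm. A picture is of the moment at which its call begins: read the wrist's pose just before it. get_calibration takes no time and is no camera call.
- bot.job_done(): hands the job in, once; it reports no verdict.
Trained networks look in the newest picture that a camera, given by its name, has taken for a name from the list of things; names that differ only in an ending like _2 or _b are one class to them, and where a whole thing is asked for, a point or a joint stands for the part that bears it (a point fixed in the world has none). Each returns a list of dicts, best first, with "confidence" (0 to 1); they miss things now and then, are a little off and sometimes report something else, mostly with a low value. They report only what shows in the picture. A call takes as long as a camera call.
- bot.masks_of(camera, thing): "pixels" (480x640 bool, what is visible of it) and "extent" ([left, top, right, bottom] in pixels, round what is visible of it).
- bot.mark_of(camera, thing): "uv" ([column, row] in pixels: a listed point, or the origin of a listed thing).
The state is a dict: "time": time; "q": joint angles; "qd": joint speeds; "joint_efforts": joint torques, N m; "ee_pos": TCP position; "tcp_rot": TCP orientation; "wrist_force": force on the tool from outside, world axes, zero at the start; "torque": the same for the moment, N m; "opening": finger opening in m.
Only numpy, scipy, OpenCV 4.12 (cv2) and the standard library are available. Lean on these libraries where they do the work, as an engineer would, in place of code of your own. Each camera call takes 0.05 s, during which the arm holds its last target. There are 200 camera calls.

## Working session

There is one attempt and no reset: what is moved stays moved. The work goes in short steps, Python scripts to look and compute and a shell command to move; the robot and the scene stay as the last step left them, time stands still between calls to the robot, and variables do not carry over. Pictures are saved under pics/ and viewed, about 8 in all and at most 12, crops included, and the job is handed in when it is done.

```bash
ls; mkdir -p pics
cat > h.py <<'E'
import numpy as np, cv2
from workcell import bot
from scipy.spatial.transform import Rotation as R
def cam(name):
    o=bot.get_obs(); im=bot.camera(name); c=bot.get_calibration(name)
    K=np.array(c["intrinsics"])
    if "pose" in c: T=np.array(c["pose"])
    else:
        W=np.eye(4); W[:3,:3]=R.from_euler('xyz',o["tcp_rot"],degrees=True).as_matrix(); W[:3,3]=o["ee_pos"]
        T=W@np.array(c["T_tool_cam"])
    return im,K,T
def ray(K,T,uv):
    d=T[:3,:3]@np.linalg.solve(K,[uv[0],uv[1],1]); return T[:3,3],d/np.linalg.norm(d)
def atz(K,T,uv,z):
    o,d=ray(K,T,uv); return o+d*(z-o[2])/d[2]
def tri(rs):
    A=np.zeros((3,3));b=np.zeros(3)
    for o,d in rs:
        P=np.eye(3)-np.outer(d,d);A+=P;b+=P@o
    x=np.linalg.solve(A,b); return x,[np.linalg.norm((np.eye(3)-np.outer(d,d))@(x-o))*1000 for o,d in rs]
def proj(K,T,p):
    q=T[:3,:3].T@(np.asarray(p)-T[:3,3]); u=K@q; return u[:2]/u[2]
def save(n,im): cv2.imwrite(f"pics/{n}.png",im[:,:,::-1])
E
python3 - <<'E'
from h import *
np.set_printoptions(precision=4,suppress=True)
print(bot.get_obs())
C={}
for n in("scene","side"):
    im,K,T=cam(n);C[n]=(K,T);save(n,im);print(n,T[:3,3],T[:3,2])
th=["post","post_shank","gauge","go_mid","nogo_mid","mount","socket_floor","rack","spare","driver","dishes","master"]
for t in th:
    rs=[]
    for n in C:
        m=bot.mark_of(n,t)
        if m: rs.append(ray(*C[n],m[0]["uv"]));print(t,n,np.round(m[0]["uv"],1),round(m[0]["confidence"],2),atz(*C[n],m[0]["uv"],0))
    if len(rs)==2: print("  tri",*tri(rs))
print(bot.get_calibration("wrist"))
E
```

```text
pics
{'time': 0.0, 'q': array([-72.5362,   5.011 ,  10.0338,  95.0986,   0.    ,  89.9977]), 'qd': array([ 0.0501,  0.0137,  0.0086, -0.0038, -0.0005,  0.073 ]), 'joint_efforts': array([  0.0005, -52.0388,  46.4799,   0.0164,  -0.    ,  -0.    ]), 'ee_pos': array([ 0.165 , -0.5244,  0.2306]), 'tcp_rot': array([-179.9242,   -0.    ,   17.466 ]), 'wrist_force': array([ 0.8967, -0.6323, -0.6333]), 'torque': array([-0.0043,  0.0019,  0.0241]), 'opening': 0.08531482863315765}
scene [ 1.4527 -0.0047  0.9582] [-0.7258 -0.011  -0.6878]
side [ 0.4407 -0.6563  0.5083] [ 0.1235  0.8296 -0.5446]
post scene [201.2 245.1] 0.75 [ 0.4418 -0.3119  0.    ]
post_shank scene [197.9 229.9] 0.69 [ 0.3857 -0.3296  0.    ]
gauge scene [334.7 284.2] 0.95 [0.5694 0.0168 0.    ]
gauge side [335.9 259.4] 0.96 [0.5752 0.0222 0.    ]
  tri [0.5739 0.0165 0.0045] [np.float64(0.24180399578479767), np.float64(0.241803995784712)]
go_mid scene [340.1 242.4] 0.9 [0.4287 0.0311 0.    ]
go_mid side [307.7 223.3] 0.56 [0.5345 0.1618 0.    ]
  tri [0.5188 0.0278 0.0837] [np.float64(0.5006563111888296), np.float64(0.5006563
[... 1300 characters left out ...]
0.    ]
dishes side [404.9 235.8] 0.79 [0.7368 0.0919 0.    ]
  tri [ 0.7378  0.0976 -0.0025] [np.float64(1.5699044362817243), np.float64(1.5699044362818506)]
master scene [270.7 232. ] 0.59 [ 0.3919 -0.1439  0.    ]
master side [240.7 325. ] 0.95 [ 0.3933 -0.1383  0.    ]
  tri [ 0.3943 -0.1429  0.0034] [np.float64(1.0212148064311122), np.float64(1.0212148064312017)]
{'intrinsics': array([[344.9092,   0.    , 322.2241],
       [  0.    , 344.9092, 237.7748],
       [  0.    ,   0.    ,   1.    ]]), 'T_tool_cam': array([[ 0.0002, -0.9481, -0.3179,  0.0824],
       [ 1.    ,  0.0004, -0.0005,  0.0002],
       [ 0.0006, -0.3179,  0.9481, -0.1428],
       [ 0.    ,  0.    ,  0.    ,  1.    ]])}
```

View pics/scene.png

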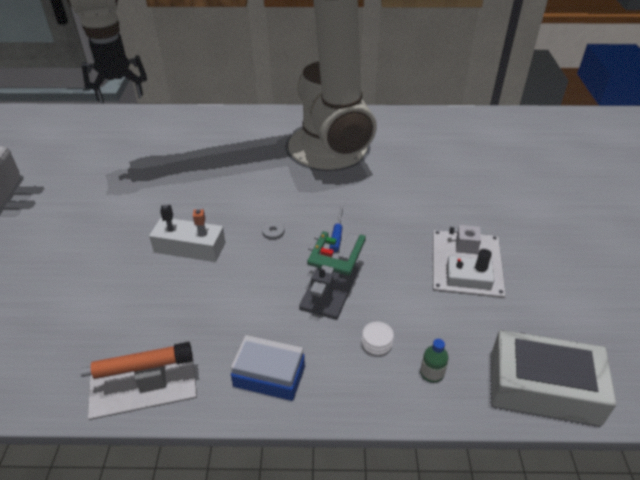

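View pics/side.png

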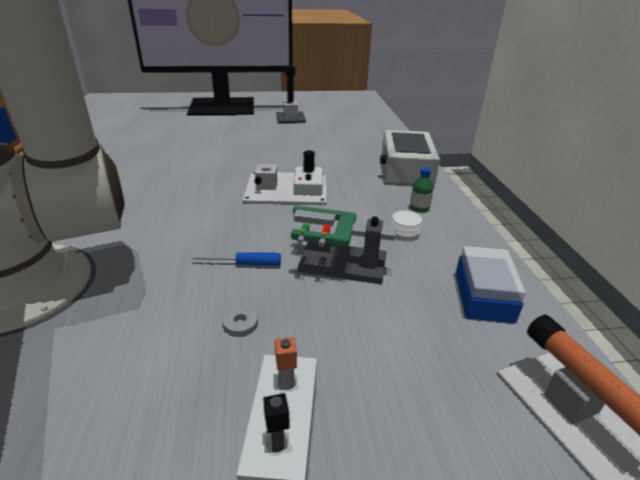

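The scene view shows the rack at about (188,238), with the copper head at (199,217) and the black one at (167,213). The gauge is at (335,265) with its mouth facing the robot, and the socket is at (468,238). The side view agrees: copper head at (286,352), gauge at (330,240), socket at (265,178). I'll move above the post for a close look.

```bash
cat >> h.py <<'E'
def plan(p,yaw,rp=(180,0)):
    o=bot.get_obs(); A=R.from_euler('xyz',o["tcp_rot"],degrees=True)
    B=R.from_euler('xyz',[rp[0],rp[1],yaw],degrees=True)
    d=A.inv().apply(np.asarray(p)-o["ee_pos"])*100; r=(A.inv()*B).as_rotvec()
    print("shift cm",np.round(d,3),"rotvec",np.round(r,4),"| t",round(o["time"],2),"F",np.round(o["wrist_force"],1),"open",round(o["opening"],4))
E
python3 -c "
from h import *
plan([.455,-.299,.235],17.5)"
```

```text
shift cm [ 34.431 -12.827  -0.372] rotvec [ 0.      0.     -0.0007] | t 1.3 F [0.5 0.2 0. ] open 0.0853
```

```bash
python3 -m pendant '[[[3.8,-1.4,0,0,0,0,100],[3.8,-1.4,0,0,0,0,100],[3.8,-1.4,0,0,0,0,100],[3.8,-1.4,0,0,0,0,100],[3.8,-1.4,0,0,0,0,100]]]'; python3 -m pendant '[[[3.8,-1.4,0,0,0,0,100],[3.8,-1.4,0,0,0,0,100],[3.8,-1.4,0,0,0,0,100],[3.8,-1.4,0,0,0,0,100],[0,0,0,0,0,0,100]]]'
python3 - <<'E'
from h import *
plan([.455,-.299,.235],17.5)
im,K,T=cam("wrist");save("w1",im)
for t in("post","post_shank","spare","rack"):
    m=bot.mark_of("wrist",t)
    if m: print(t,m[0]["uv"],m[0]["confidence"],atz(K,T,m[0]["uv"],0.01))
m=bot.masks_of("wrist","post")[0];ex=m["extent"];print(ex,m["confidence"])
E
```

```text
time: 1.72
ee_pos: [0.325, -0.4015, 0.2299]
tcp_rot: [180.0, 0.1, 16.7]
wrist_force: [0.4, -0.2, 0.8]
opening: 0.0855
time: 2.13
ee_pos: [0.4618, -0.2957, 0.2299]
tcp_rot: [179.9, -0.0, 16.9]
wrist_force: [0.1, -1.2, 0.0]
opening: 0.0858
shift cm [-0.749  0.119 -0.507] rotvec [ 0.0012 -0.0009 -0.0097] | t 2.13 F [ 0.1 -1.2  0. ] open 0.0858
post [320.1, 206.8] 0.69 [ 0.45758725 -0.29487121  0.01      ]
post_shank [325.7, 213.9] 0.7 [ 0.45181616 -0.3029614   0.01      ]
spare [385.4, 240.2] 0.91 [ 0.44236906 -0.37533876  0.01      ]
rack [357.1, 220.9] 0.97 [ 0.4542826  -0.33806168  0.01      ]
[304.2, 204.4, 344.9, 258.7] 0.88
```

View pics/w1.png

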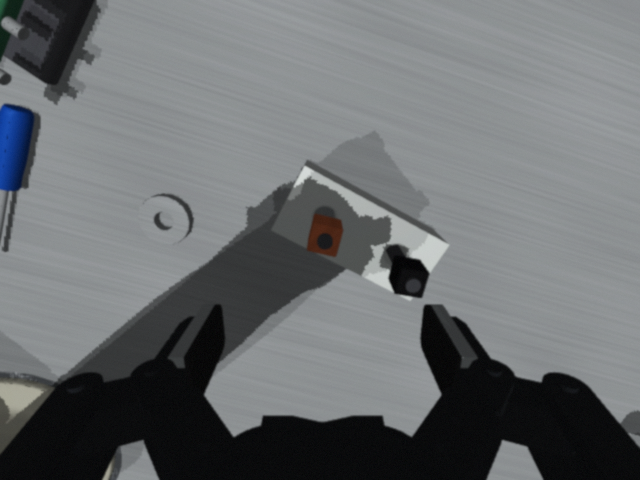

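The wrist picture shows the copper head at about (325,235), the spare's head at (408,277), and the rack between them. I'll zoom in to get the head's yaw.

Run:
```python
from h import *
im=cv2.imread("pics/w1.png")[195:275,285:365]
im=np.clip(im.astype(float)*1.8,0,255).astype(np.uint8)
cv2.imwrite("pics/w1c.png",cv2.resize(im,(640,640),interpolation=cv2.INTER_CUBIC)[20:620])
```

```text
(no output)
```

View pics/w1c.png

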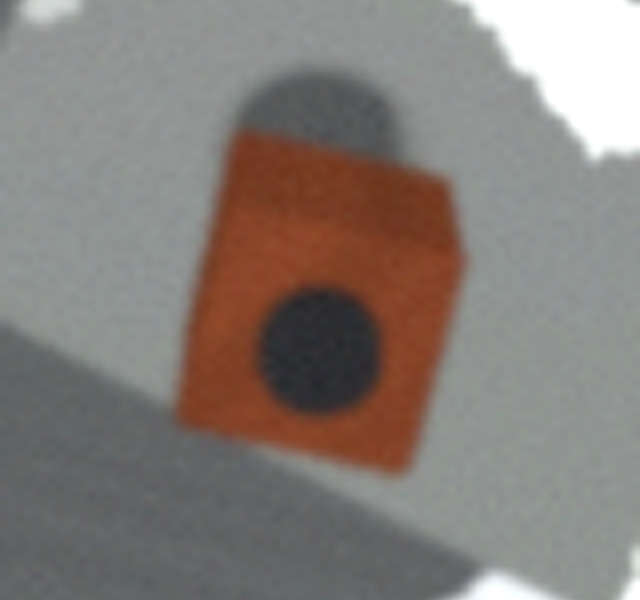

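The crop shows the top face's corners near (180,428), (405,472), (465,258) and (222,205), with the screw at (320,350). That means the head is turned about 11° from the image axes.

Run:
```python
from h import *
np.set_printoptions(precision=4,suppress=True)
im,K,T=cam("wrist")
f=lambda x,y:(285+x/8,195+(y+20)/8)
for z in(.116,.120,.124):
    c=np.array([atz(K,T,f(*q),z)for q in[(180,428),(405,472),(465,258),(225,207)]])
    e=np.roll(c,-1,0)-c; print(z,"centre",c.mean(0),"len",np.linalg.norm(e,axis=1)*1000,"ang",np.degrees(np.arctan2(e[:,1],e[:,0])))
print("screw",atz(K,T,f(320,350),.124))
ims,Ks,Ts=cam("side")
a=cv2.imread("pics/side.png"); hsv=cv2.cvtColor(a,cv2.COLOR_BGR2HSV)
print("tri screw side", tri([ray(K,T,f(320,350)),ray(Ks,Ts,(286,343.5))]))
plan([.455,-.299,.235],17.5)
```

```text
0.116 centre [ 0.4515 -0.3047  0.116 ] len [22.9842 23.1379 23.9662 23.3917] ang [ -85.3015    2.6093   94.056  -174.9659]
0.12 centre [ 0.4528 -0.3042  0.12  ] len [22.6271 22.7784 23.5939 23.0282] ang [ -85.3015    2.6093   94.056  -174.9659]
0.124 centre [ 0.4541 -0.3038  0.124 ] len [22.27   22.4189 23.2215 22.6648] ang [ -85.3015    2.6093   94.056  -174.9659]
screw [ 0.4535 -0.3041  0.124 ]
tri screw side (array([ 0.4563, -0.304 ,  0.1287]), [np.float64(1.2913859613822316), np.float64(1.2913859613822745)])
shift cm [-0.118 -0.208 -0.428] rotvec [ 0.0024  0.0003 -0.0167] | t 2.53 F [ 0.4  0.4 -0.6] open 0.0852
```

```bash
A='[0,0,0,0,0,-0.122,100]'; python3 -m pendant '[[[0,0,0,0,0,-0.122,100],[0,0,0,0,0,-0.122,100],[0,0,0,0,0,-0.122,100],[0,0,0,0,0,-0.122,100],[0,0,0,0,0,-0.122,100]]]' >/dev/null; python3 -m pendant '[[[0,0,0,0,0,-0.122,100],[0,0,0,0,0,-0.122,100],[0,0,0,0,0,-0.122,100],[0,0,0,0,0,-0.122,100],[0,0,0,0,0,-0.122,100]]]'
python3 - <<'E'
from h import *
plan([.453,-.304,.22],94.2)
im,K,T=cam("wrist");save("w2",im)
m=bot.masks_of("wrist","post");print(m[0]["extent"],m[0]["confidence"])
l,t,r,b=map(int,m[0]["extent"]);x0,y0=(l+r)//2-40,(t+b)//2-40;print(x0,y0)
c=np.clip(im[y0:y0+75,x0:x0+80].astype(float)*1.8,0,255).astype(np.uint8)
save("w2c",cv2.resize(c,(640,600),interpolation=cv2.INTER_CUBIC))
print(proj(K,T,[.453,-.304,.12]),proj(K,T,[.453,-.304,.124]))
E
```

```text
time: 3.37
ee_pos: [0.4495, -0.3086, 0.2324]
tcp_rot: [179.9, 0.2, 87.9]
wrist_force: [-0.6, -0.3, -0.0]
opening: 0.0855
shift cm [0.481 0.333 1.235] rotvec [ 0.0022  0.004  -0.1103] | t 3.37 F [-0.6 -0.3 -0. ] open 0.0855
[313.8, 187.0, 347.3, 235.3] 0.64
290 171
[325.37242647 226.95293139] [325.43008921 228.48490622]
```

View pics/w2c.png

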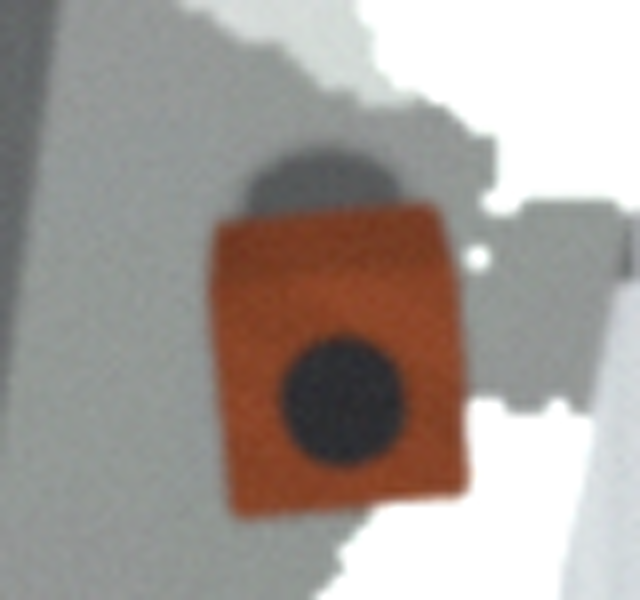

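Here the screw is at crop (344,400), which is pixel (333,221), and the head edges are turned about 5° counter-clockwise. I'll triangulate it from the two wrist views.

Run:
```python
from h import *
np.set_printoptions(precision=4,suppress=True)
im,K,T2=cam("wrist")
Tc=np.array(bot.get_calibration("wrist")["T_tool_cam"])
def W(p,r):
    M=np.eye(4);M[:3,:3]=R.from_euler('xyz',r,degrees=True).as_matrix();M[:3,3]=p;return M@Tc
Ta=W([.4618,-.2957,.2299],[179.9,0,16.9]);Tb=W([.4495,-.3086,.2324],[179.9,.2,87.9])
# 2nd estimate of first pose after settling
Ta2=W([.456,-.2985,.2305],[179.9,0,16.6])
a=(285+320/8,195+370/8);b=(290+344/8,171+50)
for t in(Ta,Ta2):print(tri([ray(K,t,a),ray(K,Tb,b)]), atz(K,t,a,.124),atz(K,Tb,b,.124))
print(tri([ray(K,T2,b)]*1+[ray(K,Ta,a)]))
m=bot.mark_of("wrist","post_shank");print(m and (m[0],atz(K,T2,m[0]["uv"],.05)))
print(bot.get_obs()["ee_pos"],bot.get_obs()["tcp_rot"])
plan([.453,-.304,.22],93.5)
```

```text
(array([ 0.4586, -0.2992,  0.1228]), [np.float64(0.7338106751096077), np.float64(0.7338106751096626)]) [ 0.4586 -0.2998  0.124 ] [ 0.4589 -0.2982  0.124 ]
(array([ 0.4572, -0.2987,  0.133 ]), [np.float64(3.284319052667259), np.float64(3.284319052667292)]) [ 0.4526 -0.3026  0.124 ] [ 0.4589 -0.2982  0.124 ]
(array([ 0.4587, -0.2992,  0.1231]), [np.float64(0.7184462110684035), np.float64(0.7184462110684002)])
({'uv': [331.5, 194.8], 'confidence': 0.6}, array([ 0.4601, -0.2935,  0.05  ]))
[ 0.4498 -0.3084  0.2323] [179.8646   0.2193  87.2866]
shift cm [0.456 0.301 1.23 ] rotvec [ 0.0022  0.004  -0.1084] | t 3.57 F [ 0. -0. -1.] open 0.0851
```

```bash
python3 -c "
from h import *
plan([.4585,-.2992,.16],93.5)"
```

```text
shift cm [0.985 0.813 7.23 ] rotvec [ 0.0022  0.004  -0.1084] | t 3.57 F [ 0. -0. -1.] open 0.0851
```

```bash
python3 -m pendant '[[[0.5,0.4,1,0,0,-0.054,100],[0.5,0.4,2,0,0,-0.054,100],[0,0,2,0,0,0,100],[0,0,2,0,0,0,100],[0,0,0,0,0,0,100]]]' >/dev/null
python3 - <<'E'
from h import *
plan([.4585,-.2992,.087],93.5)
im,K,T=cam("wrist");save("w3",im)
print(proj(K,T,[.4585,-.2992,.123]))
E
```

```text
shift cm [ 0.139 -0.009  7.448] rotvec [ 0.0052  0.0064 -0.0199] | t 3.98 F [-0.8  0.1  0.2] open 0.0855
[321.21582918 270.75688533]
```

View pics/w3.png

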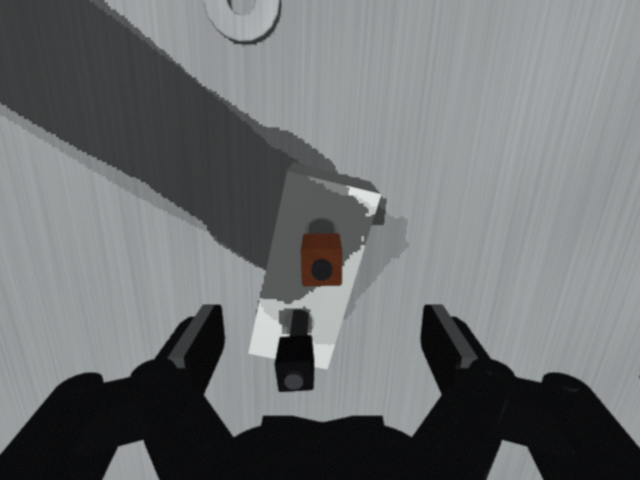

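The screw sits at (321,269), as predicted (321,271), and the head is square to the jaws. I'll descend and grip.

```bash
python3 -m pendant '[[[0.07,0,2,0.003,0.003,-0.01,100],[0.07,0,2,0.002,0.003,-0.01,100],[0,0,2,0,0,0,100],[0,0,1.4,0,0,0,100],[0,0,0,0,0,0,100]]]'; python3 -c "
from h import *
plan([.4585,-.2992,.087],93.5)"
```

```text
time: 4.45
ee_pos: [0.461, -0.3018, 0.0956]
tcp_rot: [179.5, 0.4, 92.8]
wrist_force: [-0.2, 0.3, -0.1]
opening: 0.0853
shift cm [ 0.274 -0.247  0.851] rotvec [ 0.0092  0.0069 -0.0124] | t 4.45 F [-0.2  0.3 -0.1] open 0.0853
```

```bash
python3 -m pendant '[[[0.27,-0.25,0.85,0.009,0.007,-0.012,100],[0,0,0,0,0,0,100]]]'; python3 -c "
from h import *
plan([.4585,-.2992,.087],93.5)"
```

```text
time: 4.62
ee_pos: [0.4589, -0.2997, 0.0892]
tcp_rot: [179.9, 0.0, 93.4]
wrist_force: [-0.4, 0.3, -0.4]
opening: 0.0854
shift cm [ 0.056 -0.034  0.224] rotvec [ 0.0013  0.0007 -0.0023] | t 4.62 F [-0.4  0.3 -0.4] open 0.0854
```

```bash
python3 -m pendant '[[[0.06,-0.03,0.25,0.001,0.001,-0.002,100],[0,0,0,0,0,0,20],[0,0,0,0,0,0,0],[0,0,0,0,0,0,0],[0,0,0,0,0,0,0]]]' 80;python3 -m pendant '[[[0,0,0,0,0,0,0],[0,0,0,0,0,0,0],[0,0,0,0,0,0,0],[0,0,0,0,0,0,0],[0,0,0,0,0,0,0]]]'; python3 -c "
from h import *
plan([.4585,-.2992,.087],93.5)"
```

```text
time: 5.03
ee_pos: [0.4601, -0.3002, 0.091]
tcp_rot: [179.7, 0.2, 93.4]
wrist_force: [0.6, -0.1, -0.0]
opening: 0.0386
time: 5.45
ee_pos: [0.4601, -0.3005, 0.0916]
tcp_rot: [179.7, 0.2, 93.4]
wrist_force: [0.1, 0.9, 0.6]
opening: 0.0232
shift cm [ 0.139 -0.157  0.464] rotvec [ 0.0047  0.0035 -0.002 ] | t 5.45 F [0.1 0.9 0.6] open 0.0232
```

```bash
python3 -m pendant '[[[0,0,-1,0.005,0.003,0,0],[0,0,-1.5,0,0,0,0],[0,0,-2,0,0,0,0],[0,0,-2,0,0,0,0],[0,0,-2,0,0,0,0]]]';python3 -m pendant '[[[0,0,-2,0,0,0,0],[0,0,-2,0,0,0,0],[0,0,-2,0,0,0,0],[0,0,-2,0,0,0,0],[0,0,0,0,0,0,0]]]'; python3 -c "
from h import *
plan([.40,.03,.24],78.4)"
```

```text
time: 5.87
ee_pos: [0.4583, -0.2992, 0.1723]
tcp_rot: [-179.5, -0.3, 93.4]
wrist_force: [0.5, -0.4, -1.9]
opening: 0.0229
time: 6.28
ee_pos: [0.4592, -0.2994, 0.258]
tcp_rot: [-179.6, -0.3, 93.4]
wrist_force: [0.2, -0.7, -1.8]
opening: 0.023
shift cm [33.222 -3.948  2.003] rotvec [-0.0076 -0.0044  0.2617] | t 6.28 F [ 0.2 -0.7 -1.8] open 0.023
```

```bash
python3 -m pendant '[[[3,-0.4,0.3,-0.004,-0.002,0.05,0],[3.7,-0.4,0.3,-0.004,-0.002,0.05,0],[3.7,-0.4,0.3,0,0,0.05,0],[3.7,-0.4,0.3,0,0,0.05,0],[3.7,-0.4,0.3,0,0,0.05,0]]]';python3 -m pendant '[[[3,0,0,0,0,0.01,0],[0,0,0,0,0,0,0],[0,0,0,0,0,0,0]]]'
python3 - <<'E'
from h import *
np.set_printoptions(precision=4,suppress=True)
plan([.40,.03,.22],78.4)
im,K,T=cam("wrist");save("w4",im); np.savez("w4.npz",K=K,T=T)
for t,z in(("gauge",0),("go_mid",.083),("nogo_mid",.083),("post",.2),("mount",0),("socket_floor",.013)):
    m=bot.mark_of("wrist",t)
    if m: print(t,m[0]["uv"],round(m[0]["confidence"],2),atz(K,T,m[0]["uv"],z))
E
```

```text
time: 6.7
ee_pos: [0.4473, -0.1215, 0.237]
tcp_rot: [-179.9, -0.0, 78.0]
wrist_force: [1.3, 0.1, -3.0]
opening: 0.0229
time: 6.95
ee_pos: [0.4521, -0.0845, 0.2333]
tcp_rot: [-179.7, -0.1, 77.6]
wrist_force: [0.1, 0.3, -2.9]
opening: 0.0227
shift cm [10.05  -7.546  1.401] rotvec [-0.006  -0.0025 -0.0148] | t 6.95 F [ 0.1  0.3 -2.9] open 0.0227
gauge [421.0, 86.8] 0.58 [0.573  0.0079 0.    ]
go_mid [373.5, 63.8] 0.67 [0.5171 0.0291 0.083 ]
nogo_mid [419.4, 70.2] 0.62 [0.5508 0.017  0.083 ]
post [320.5, 244.0] 0.93 [ 0.4558 -0.0653  0.2   ]
socket_floor [420.1, 69.4] 0.74 [0.5706 0.0229 0.013 ]
```

View pics/w4.png

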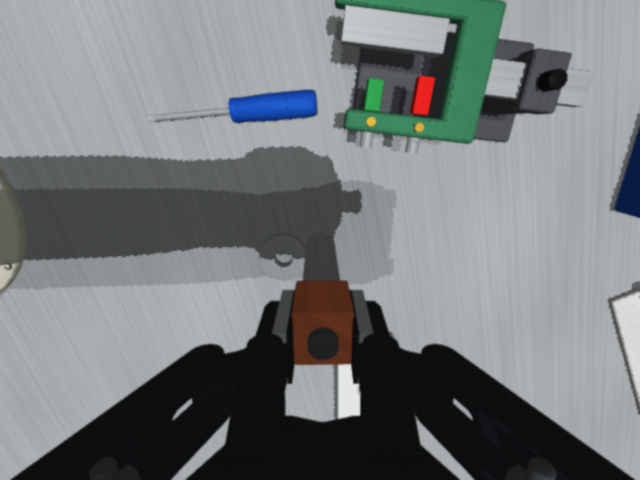

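The wrist view shows the whole gauge: anvil face from (342,44) to (447,55), green button at (375,95), red button at (424,95). The post hangs straight in the jaws. I'll rectify this view to the frame's top plane.

Run:
```python
from h import *
d=np.load("w4.npz");K,T=d["K"],d["T"]; im=cv2.imread("pics/w4.png")
z=.089; s=5000; x0,y1=.47,.075   # px: u=(x-x0)*s, v=(y1-y)*s
w=np.array([[x0,y1],[x0+.16,y1],[x0+.16,y1-.12],[x0,y1-.12]])
src=np.float32([proj(K,T,[*p,z]) for p in w]); dst=np.float32([[0,0],[800,0],[800,600],[0,600]])
o=cv2.warpPerspective(im,cv2.getPerspectiveTransform(src,dst),(800,600),flags=cv2.INTER_CUBIC)
for i in range(0,800,100): cv2.line(o,(i,590),(i,600),(0,0,255),1)
cv2.imwrite("pics/rect.png",o)
```

```text
(no output)
```

View pics/rect.png

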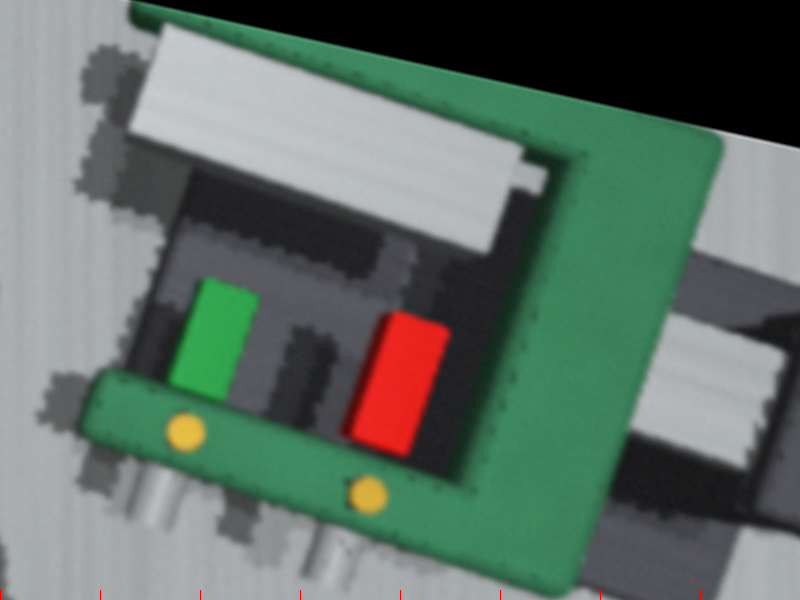

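In the rectified view (5 px/mm), the anvil face runs from (130,131) to (490,253), so the gauge yaw is about -18.6°. The red front corner is at (393,312) and the green front corner at (205,279). The distances between them match the text, so I'll compute the post's offset in the tool and the approach.

```bash
cat >> h.py <<'E'
YG=-18.6; g=np.array([np.cos(np.radians(YG)),np.sin(np.radians(YG)),0]); n=np.array([-g[1],g[0],0])
GO=np.array([.5209,.0288,0])
def gpos():
    o=bot.get_obs(); p=o["ee_pos"]-GO; f=o["wrist_force"]
    return np.round([p@g*1000,p@n*1000,o["ee_pos"][2]*1000],1),np.round([f@g,f@n,f[2]],1)
def gplan(x,y,z):
    print("gauge pos mm, F",*gpos()); plan(GO+g*x/1000+n*y/1000+np.array([0,0,z/1000]),90+YG)
E
python3 - <<'E'
from h import *
np.set_printoptions(precision=4,suppress=True)
c=bot.get_calibration("wrist");K=np.array(c["intrinsics"]);T=np.array(c["T_tool_cam"])
print("screw in tool",atz(K,T,(322.5,344),-.0324))
im=cv2.imread("pics/w4.png")
# shank side edges at rows
for v in(245,255,265,275): print(v,im[v,290:355:3].mean(1).astype(int))
for zz in(.0816,): print("foot px exp",proj(K,T,[0,0,zz]),proj(K,T,[0,.01,zz]),proj(K,T,[.01,0,zz]))
gplan(-65,-3,200)
E
```

```text
screw in tool [ 0.0028  0.0007 -0.0324]
245 [ 68  69  71  71  67  60  59  61  58  59  61  61  59  59  60 119 142 143
 143 143 146 146]
255 [121  70  69  71  70  61  58  62  57  57  58  59  60  60  59  74 145 146
 143 145 145 147]
265 [133 148 146 149 148  64  55  62  57  58  61  60  60  59  58  60 126 145
 147 144 145 145]
275 [146 147 145 144 119  58  59  61  58  57  59  62  60  60  61  60  75 144
 145 145 145 145]
foot px exp [321.3209 247.1014] [335.7637 247.105 ] [321.3117 233.3471]
gauge pos mm, F [ -28.2 -131.3  234.3] [-0.1  0.  -1.2]
shift cm [13.134 -2.324  3.471] rotvec [-0.0052 -0.0022  0.1031] | t 7.3 F [-0.1  0.1 -1.2] open 0.0224
```

```bash
python3 -m pendant '[[[3.3,-0.6,0.8,-0.002,-0.001,0.035,0],[3.3,-0.6,0.8,-0.002,-0.001,0.035,0],[3.3,-0.6,0.8,0,0,0.035,0],[2.2,-0.4,0.6,0,0,0,0],[0,0,0,0,0,0,0]]]' ; python3 -c "
from h import *
gplan(-65,-3,127)"
```

```text
time: 7.72
ee_pos: [0.4651, 0.0347, 0.2034]
tcp_rot: [179.9, -0.0, 70.3]
wrist_force: [-0.4, -0.7, -2.4]
opening: 0.0225
gauge pos mm, F [-54.7 -12.2 203.4] [-0.2 -0.8 -2.4]
shift cm [ 0.896 -1.054  7.64 ] rotvec [ 0.0012 -0.0001 -0.0198] | t 7.72 F [-0.4 -0.7 -2.4] open 0.0225
```

```bash
python3 -m pendant '[[[0.9,-1.1,0,0.001,0,-0.02,0],[0,0,1.6,0,0,0,0],[0,0,2,0,0,0,0],[0,0,2,0,0,0,0],[0,0,1.6,0,0,0,0]]]' ; python3 -m pendant '[[[0,0,0,0,0,0,0],[0,0,0,0,0,0,0]]]' >/dev/null
python3 - <<'E'
from h import *
gplan(-65,-3,127)
im,K,T=cam("wrist");save("w5",im)
plan([.0,0,0],0)
E
```

```text
time: 8.13
ee_pos: [0.4604, 0.0457, 0.1327]
tcp_rot: [179.6, -0.1, 71.4]
wrist_force: [0.2, -0.7, -1.9]
opening: 0.0229
gauge pos mm, F [-63.4  -5.3 130. ] [-0.2 -1.1 -1.2]
shift cm [ 0.229 -0.159  0.297] rotvec [ 0.0023  0.0001 -0.0011] | t 8.3 F [-0.5 -1.  -1.2] open 0.023
shift cm [-18.861 -42.118  12.911] rotvec [ 0.0021 -0.0013  1.245 ] | t 8.35 F [-0.3 -0.1 -3.2] open 0.0227
```

View pics/w5.png

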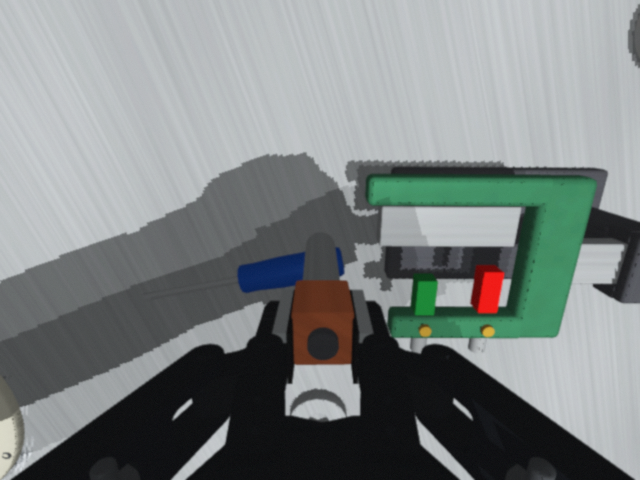

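The gauge is square with the tool. The anvil face is at row 247, the green face at row about 277 and the red face at about 265, with green at columns 414–436 and red at 477–503. I'll recompute the offsets from this nearer view.

Run:
```python
from h import *
np.set_printoptions(precision=2,suppress=True)
o=bot.get_obs()["ee_pos"][2]
c=bot.get_calibration("wrist");K=np.array(c["intrinsics"]);T=np.array(c["T_tool_cam"])
for n_,uv in(("anvil start",(381,247)),("anvil end",(517,247)),("green",(414,278)),("green",(436,277)),("redfront",(479,266)),("redback",(503,266))):
    print(n_,1000*atz(K,T,uv,o-.089))
print(gpos())
```

```text
anvil start [14.94 33.94 41.06]
anvil end [ 14.96 111.07  41.06]
green [-4.35 54.29 41.06]
green [-3.71 67.09 41.06]
redfront [ 3.27 91.21 41.06]
redback [  3.27 105.08  41.06]
(array([-63.4,  -5.3, 130.1]), array([-0.3, -0.2, -3.2]))
```

```bash
python3 -m pendant '[[[0.05,1,0.2,0.002,0,0,0],[0,1,0,0,0,0,0],[0,1,0,0,0,0,0],[0,0.8,0,0,0,0,0],[0,0,0,0,0,0,0]]]' >/dev/null; python3 -c "
from h import *
gplan(-22,-2,128)"
```

```text
gauge pos mm, F [-18.8  -5.  132.3] [-0.9  0.5 -1.8]
shift cm [ 0.299 -0.326  0.431] rotvec [ 0.0062 -0.0021 -0.0024] | t 8.77 F [-0.7  0.7 -1.8] open 0.0226
```

```bash
python3 -m pendant '[[[0.1,-0.35,0.43,0.006,-0.002,-0.002,0],[0,0,0,0,0,0,0]]]' >/dev/null; python3 -c "
from h import *
gplan(-22,-2,128)"; for i in 1; do python3 -m pendant '[[[0.1,0,0.1,0.002,0,0,0],[0.1,0,0,0,0,0,0]]]' >/dev/null; python3 -c "
from h import *
gplan(-22,-2,128)"; done;  python3 -m pendant '[[[0.1,0,0.1,0.002,0,0,0]]]' >/dev/null; python3 -c "
from h import *
gplan(-22,-2,128)"
```

```text
gauge pos mm, F [-21.5  -4.  127.7] [-0.6  0.4 -1.6]
shift cm [ 0.205 -0.051 -0.025] rotvec [-0.0007  0.0001 -0.0012] | t 8.93 F [-0.5  0.6 -1.6] open 0.0225
gauge pos mm, F [-22.1  -2.  126.3] [ 0.3 -0.3 -3.3]
shift cm [-0.001  0.007 -0.168] rotvec [-0.0039  0.0005 -0.001 ] | t 9.1 F [ 0.2 -0.3 -3.3] open 0.0227
gauge pos mm, F [-22.2  -1.1 125.5] [ 1.4 -5.   1.2]
shift cm [-0.093  0.024 -0.249] rotvec [-0.0055  0.0011 -0.0009] | t 9.18 F [-0.3 -5.1  1.2] open 0.0229
```

Contact with the anvil is at tool y ≈ -1.1. Ease back slightly.

```bash
python3 -m pendant '[[[-0.02,0,-0.1,-0.004,0,0,0]]]' >/dev/null; python3 -c "
from h import *
gplan(-22,-1.5,127)";python3 -m pendant '[[[0,0,-0.05,-0.001,0,0,0]]]' >/dev/null; python3 -c "
from h import *
gplan(-22,-1.5,127)"
```

```text
gauge pos mm, F [-22.5  -1.4 126.1] [ 0.2  0.1 -2.8]
shift cm [-0.008  0.052 -0.09 ] rotvec [-0.0021  0.0021 -0.0008] | t 9.27 F [ 0.2  0.1 -2.8] open 0.0226
gauge pos mm, F [-22.7  -1.4 126.7] [ 0.6 -1.7 -2.9]
shift cm [-0.011  0.067 -0.027] rotvec [-0.0008  0.0022 -0.0006] | t 9.35 F [ 0.  -1.8 -2.9] open 0.023
```

```bash
python3 -m pendant '[[[-0.04,0.4,0,0,0.001,0,0],[0,0.4,0,0,0,0,0]]]' >/dev/null; python3 -c "
from h import *
gplan(-5,-1.9,127)"
```

```text
gauge pos mm, F [-14.9  -1.5 127.2] [-0.5 -1.8 -1.6]
shift cm [-0.038  0.994  0.015] rotvec [-0.0005  0.0004  0.0002] | t 9.52 F [-1.  -1.6 -1.6] open 0.0224
```

```bash
python3 -m pendant '[[[0,0.4,0,0,0,0,0],[0,0.3,0,0,0,0,0]]]' >/dev/null; python3 -c "
from h import *
gplan(5,-1.9,127)"
```

```text
gauge pos mm, F [ -7.2  -1.6 127.3] [-0.5 -1.2 -2.7]
shift cm [-0.033  1.22   0.027] rotvec [-0.0004  0.0003  0.0003] | t 9.68 F [-0.8 -0.9 -2.7] open 0.0224
```

```bash
for k in 1; do python3 -m pendant '[[[-0.03,0.4,0,0,0,0,0],[-0.02,0.4,0,0,0,0,0]]]' >/dev/null; python3 -c "
from h import *
gplan(5,-1.9,127)"; python3 -m pendant '[[[0,0.4,0,0,0,0,0]]]' >/dev/null; python3 -c "
from h import *
gplan(5,-1.9,127)"; done
```

```text
gauge pos mm, F [  1.8  -1.9 127.3] [ 0.3 -0.1 -1.5]
shift cm [0.004 0.316 0.026] rotvec [-0.0003 -0.0001  0.0003] | t 9.85 F [ 0.2 -0.2 -1.5] open 0.0228
gauge pos mm, F [  6.5  -1.9 127.2] [-0.8  0.  -2.1]
shift cm [-0.    -0.145  0.021] rotvec [-0.0002 -0.0004  0.0002] | t 9.93 F [-0.7  0.3 -2.1] open 0.0227
```

Through the go gap freely. I'll approach the no-go in small steps.

```bash
S='from h import *
print(*gpos())'; python3 -m pendant '[[[0,0.4,0,0,0,0,0],[0,0.3,0,0,0,0,0]]]' >/dev/null; python3 -c "$S"; python3 -m pendant '[[[0,0.2,0,0,0,0,0]]]' >/dev/null; python3 -c "$S"; python3 -m pendant '[[[0,0.1,0,0,0,0,0]]]' >/dev/null; python3 -c "$S"
```

```text
[ 14.7  -1.8 127.1] [-0.1  0.5 -2.6]
[ 17.2  -1.8 127. ] [ 1.1 -0.4 -2.4]
[ 18.5  -1.9 126.9] [ 0.5  0.4 -2.2]
```

```bash
S='from h import *
print(*gpos())'; python3 -m pendant '[[[0,0.1,0,0,0,0,0]]]' >/dev/null; python3 -c "$S"; python3 -m pendant '[[[0,0.08,0,0,0,0,0]]]' >/dev/null; python3 -c "$S"; python3 -m pendant '[[[0,0.08,0,0,0,0,0]]]' >/dev/null; python3 -c "$S"
```

```text
[ 19.7  -1.9 126.8] [ 0.2  0.1 -1.8]
[ 20.5  -1.9 126.8] [-0.2 -0.5 -3.1]
[ 21.4  -1.9 126.8] [ 0.7  0.4 -2.3]
```

```bash
S='from h import *
print(*gpos())'; python3 -m pendant '[[[0,0.07,0,0,0,0,0]]]' >/dev/null; python3 -c "$S"; python3 -m pendant '[[[0,0.06,0,0,0,0,0]]]' >/dev/null; python3 -c "$S"; python3 -m pendant '[[[0,0.06,0,0,0,0,0]]]' >/dev/null; python3 -c "$S"
```

```text
[ 22.1  -1.9 126.8] [-0.8  0.1 -1.9]
[ 22.6  -1.9 126.8] [ 0.2  1.2 -2.7]
[ 23.2  -1.9 126.9] [-0.3 -0.7 -1.8]
```

```bash
S='from h import *
print(*gpos())'; python3 -m pendant '[[[0,0.06,0,0,0,0,0]]]' >/dev/null; python3 -c "$S"; python3 -m pendant '[[[0,0.06,0,0,0,0,0]]]' >/dev/null; python3 -c "$S"; python3 -m pendant '[[[0,0.05,0,0,0,0,0]]]' >/dev/null; python3 -c "$S"
```

```text
[ 23.8  -1.9 126.9] [ 0.1  0.3 -2.6]
[ 24.4  -1.9 126.9] [-1.1 -0.2 -2.3]
[ 24.6  -1.8 126.9] [-2.5  0.  -1.5]
```

Contact at about 24.5 mm, as expected. Now I'll build the force gently.

```bash
S='from h import *
print(*gpos())'; python3 -m pendant '[[[0,0.05,0,0,0,0,0]]]' >/dev/null; python3 -c "$S"; python3 -m pendant '[[[0,0.05,0,0,0,0,0]]]' >/dev/null; python3 -c "$S"; python3 -m pendant '[[[0,0.05,0,0,0,0,0]]]' >/dev/null; python3 -c "$S"
```

```text
[ 24.8  -1.9 126.8] [-2.6  0.4 -1.2]
[ 24.9  -1.9 126.8] [-3.6  0.2 -0.2]
[ 25.   -1.9 126.7] [-3.8 -0.7 -0.5]
```

```bash
S='from h import *
print(*gpos())'; python3 -m pendant '[[[0,0.06,0,0,0,0,0]]]' >/dev/null; python3 -c "$S"; python3 -m pendant '[[[0,0.06,-0.01,0,0,0,0]]]' >/dev/null; python3 -c "$S"; python3 -m pendant '[[[0,0.06,-0.01,0,0,0,0]]]' >/dev/null; python3 -c "$S"
```

```text
[ 25.2  -1.8 126.7] [-5.4 -0.3 -0.4]
[ 25.3  -1.9 126.7] [-5.3 -0.1 -0. ]
[ 25.4  -1.8 126.6] [-6.   0.9 -0.4]
```

```bash
S='from h import *
print(*gpos(),bot.get_obs()["tcp_rot"])'; python3 -m pendant '[[[0,0.045,-0.01,0,0,0,0],[0,0.045,0,0,0,0,0]]]' >/dev/null; python3 -c "$S"; python3 -m pendant '[[[0,0.045,0,0,0,0,0],[0,0.045,0,0,0,0,0]]]' >/dev/null; python3 -c "$S"; python3 -m pendant '[[[0,0.045,0,0,0,0,0],[0,0.045,0,0,0,0,0]]]' >/dev/null; python3 -c "$S"
```

```text
[ 25.5  -1.8 126.6] [-4.5 -0.8  0.9] [-1.79461520e+02 -2.77640045e-02  7.14563052e+01]
[ 25.6  -1.8 126.6] [-5.8 -0.2  0.6] [-1.79355036e+02 -2.76567682e-02  7.14715189e+01]
[ 25.7  -1.9 126.6] [-5.3  0.3  1.4] [-1.79246229e+02 -2.85168938e-02  7.14781253e+01]
```

```bash
S='from h import *
print(*gpos());gplan(-70,-1.9,127)'; python3 -m pendant '[[[0,0.045,0,0,0,0,0],[0,0.045,0,0,0,0,0],[0,0.045,0,0,0,0,0]]]' >/dev/null; python3 -c "$S"; python3 -m pendant '[[[0,-0.2,0,-0.004,0,0,0],[0,-0.3,0,-0.004,0,0,0]]]' >/dev/null; python3 -c "$S"
```

```text
[ 25.8  -1.8 126.6] [-5.7 -0.4  0.9]
gauge pos mm, F [ 25.8  -1.8 126.6] [-5.7 -0.4  0.9]
shift cm [ 9.00e-03 -9.58e+00  1.14e-01] rotvec [-0.0159 -0.0006  0.0018] | t 12.27 F [-5.5  1.4  0.9] open 0.0226
[ 22.   -1.9 126.6] [ 0.1 -0.3 -2.7]
gauge pos mm, F [ 22.   -1.9 126.6] [ 0.1 -0.3 -2.7]
shift cm [ 0.011 -9.195  0.012] rotvec [-0.0056 -0.0003  0.0014] | t 12.43 F [ 0.  -0.3 -2.7] open 0.0227
```

```bash
S='from h import *
gplan(-75,-1.9,127)'; python3 -m pendant '[[[0,-0.6,0,-0.003,0,0,0],[0,-0.7,0,-0.002,0,0,0]]]' >/dev/null; python3 -c "$S"; python3 -m pendant '[[[0,-0.6,0,0,0,0,0],[0,-0.6,0,0,0,0,0]]]' >/dev/null; python3 -c "$S"
```

```text
gauge pos mm, F [  9.2  -1.9 126.6] [-0.  -0.1 -2.9]
shift cm [ 6.000e-03 -8.424e+00 -5.600e-02] rotvec [ 0.0018 -0.0004  0.0008] | t 12.6 F [-0.1 -0.1 -2.9] open 0.0225
gauge pos mm, F [ -4.2  -1.9 126.7] [ 0.5 -0.  -2.6]
shift cm [ 6.000e-03 -7.082e+00 -4.700e-02] rotvec [ 0.003  -0.0007  0.0009] | t 12.77 F [ 0.4 -0.2 -2.6] open 0.0232
```

Now out of the mouth, up, and I'll work out the route to the mount.

```bash
python3 -m pendant '[[[-0.05,-1,0,0.002,0,0,0],[-0.05,-1.5,0,0.002,0,0,0],[0,-2,0,0,0,0,0],[0,-2,0,0,0,0,0],[0,-1,0,0,0,0,0]]]' >/dev/null;python3 -m pendant '[[[0,0,-2,0,0,0,0],[0,0,-2.5,0,0,0,0],[0,0,-2.5,0,0,0,0],[0,0,-2.5,0,0,0,0],[0,0,0,0,0,0,0]]]'; python3 -c "
from h import *
plan([.415,.25,.23],71.4)"
```

```text
time: 13.6
ee_pos: [0.4315, 0.0539, 0.2242]
tcp_rot: [-179.8, -0.0, 71.6]
wrist_force: [0.1, 0.1, -1.7]
opening: 0.0226
shift cm [18.082 -7.77  -0.544] rotvec [-0.0041 -0.      0.0028] | t 13.6 F [ 0.1  0.1 -1.7] open 0.0226
```

```bash
python3 -m pendant '[[[3.2,-1.4,0,-0.002,0,0,0],[3.6,-1.55,-0.1,-0.002,0,0,0],[3.6,-1.55,-0.1,0,0,0,0],[3.6,-1.55,-0.1,0,0,0,0],[3.6,-1.55,-0.1,0,0,0,0]]]'>/dev/null;python3 -m pendant '[[[0,0,0,0,0,0,0],[0,0,0,0,0,0,0],[0,0,0,0,0,0,0]]]'
python3 - <<'E'
from h import *
np.set_printoptions(precision=4,suppress=True)
im,K,T=cam("wrist");save("w6",im); np.savez("w6.npz",K=K,T=T)
for t,z in(("mount",0),("socket_floor",.013)):
    m=bot.mark_of("wrist",t)
    if m: print(t,m[0]["uv"],round(m[0]["confidence"],2),atz(K,T,m[0]["uv"],z))
E
```

```text
time: 14.27
ee_pos: [0.4103, 0.2523, 0.2271]
tcp_rot: [179.8, -0.1, 71.4]
wrist_force: [-0.5, -0.8, -1.9]
opening: 0.0228
mount [332.3, 110.9] 0.81 [0.4509 0.337  0.    ]
socket_floor [332.0, 112.5] 0.64 [0.4497 0.3354 0.013 ]
```

View pics/w6.png

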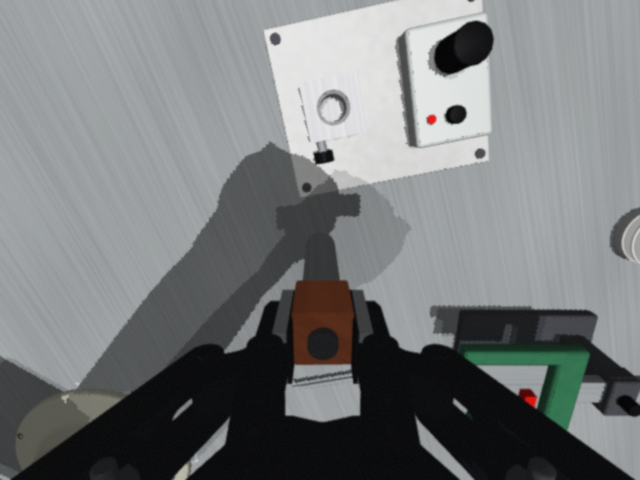

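The socket hole is at about (333,107), its clamp knob at (323,156), and the control box is to the right. The foot of the shank is near (320,234). I'll measure the hole and the foot in this same image.

Run:
```python
from h import *
np.set_printoptions(precision=4,suppress=True)
d=np.load("w6.npz");K,Tw=d["K"],d["T"]; T=np.array(bot.get_calibration("wrist")["T_tool_cam"])
gim=cv2.imread("pics/w6.png",0)
c=cv2.resize(gim[80:135,300:365],None,fx=8,fy=8,interpolation=cv2.INTER_CUBIC)
h=cv2.HoughCircles(c,cv2.HOUGH_GRADIENT,1,200,param1=80,param2=20,minRadius=70,maxRadius=180)
h=h[0][0];uv=(300+h[0]/8-.44,80+h[1]/8-.44);print("hole",uv,"r",h[2]/8, "px/mm@55", 344.9/(T[:3,:3].T@(np.array([0,0,.2271-.055])-T[:3,3]))[2]/1000)
print("col320 rows226-246",gim[226:246,320]); print("row 250",gim[250,296:346:2])
zt=.2271-.055
print("hole world",atz(K,Tw,uv,.055),"hole in tool",1000*atz(K,T,uv,zt))
for x in(-2,0,2):print("foot far edge row if offset",x,proj(K,T,[.01+x/1000,0,.0816])[1],"(chamfer2mm)",proj(K,T,[.01+x/1000,0,.0796])[1])
```

```text
Traceback (most recent call last):
TypeError: 'NoneType' object is not subscriptable
```

Run:
```python
from h import *
np.set_printoptions(precision=4,suppress=True,linewidth=160)
d=np.load("w6.npz");K,Tw=d["K"],d["T"]; T=np.array(bot.get_calibration("wrist")["T_tool_cam"])
gim=cv2.imread("pics/w6.png",0)
print("col320 rows226-246",gim[226:246,320]); print("row 250",gim[250,296:346:2])
print(gim[84:132:2,310:360:2])
for x in(-2,0,2):print("foot far edge row if offset",x,proj(K,T,[.01+x/1000,0,.0816])[1],"(chamfer)",proj(K,T,[.01+x/1000,0,.0796])[1])
```

```text
col320 rows226-246 [61 62 60 62 59 60 55 56 54 54 54 55 56 53 56 55 56 56 57 58]
row 250 [ 61  62  60  61  58  55  53  55  55  53  54  55  54  57  56  54  53  54  53  61 119 133 134 133 132]
[[227 226 224 223 227 228 221 222 224 224 225 226 229 229 222 224 222 223 226 222 224 224 223 226 223]
 [227 228 224 222 226 228 222 222 223 225 225 227 229 229 223 223 222 222 225 222 223 224 223 226 225]
 [226 228 223 222 226 229 223 221 223 224 223 220 220 227 223 222 222 223 225 222 222 225 222 224 226]
 [224 228 225 222 226 229 225 219 209 185 171 148 151 170 182 201 221 222 225 223 223 224 221 223 226]
 [225 228 226 221 225 229 222 177 150 150 146 141 142 148 152 151 181 213 224 223 220 224 222 221 226]
 [222 227 226 222 223 222 169 138 136 114  91  84  83  95 119 143 147 172 215 224 220 224 223 221 227]
 [224 226 227 222 220 186 158 141  87  78  86  69  70  65  68  93 131 146 160 221 222 224 222 221 225]
 [222 226 226 223 202 158 141 104 129 166 167 165 147  89  72  63  83 135 128 198 221 223 224 222 224]
 [222 225 227 221 177 148 117 160 182 206 219 218 205 148 126  85  66 100 139 171 218
[... 1095 characters left out ...]
75 157 152 158 167 199 213 220 222 222 223 220 224 223]
 [223 220 221 223 226 223 221 220 211 188 170 157 169 177 196 212 228 223 220 223 221 223 220 223 223]
 [223 221 221 221 225 224 220 224 228 225 216 215 215 223 225 226 229 224 220 220 222 223 220 222 224]
 [224 222 220 222 225 225 221 222 227 227 221 222 222 226 223 225 229 226 219 220 221 222 221 221 225]
 [223 221 219 221 223 225 223 220 226 228 221 222 222 226 224 224 228 226 219 220 222 222 221 219 224]]
foot far edge row if offset -2 236.2176293120076 (chamfer) 237.1394820473757
foot far edge row if offset 0 233.43763040280493 (chamfer) 234.3394327348492
foot far edge row if offset 2 230.64260811627557 (chamfer) 231.52412858926974
```

Run:
```python
from h import *
np.set_printoptions(precision=4,suppress=True)
d=np.load("w6.npz");K,Tw=d["K"],d["T"]; T=np.array(bot.get_calibration("wrist")["T_tool_cam"])
uv=(333,107.3);H=atz(K,Tw,uv,.055);print("hole world",H,"tool",1000*atz(K,T,uv,.2271-.055))
Rt=R.from_euler('z',71.4,degrees=True).as_matrix()@np.diag([1,-1,-1])
tgt=H-Rt@np.array([.0017,-.001,0]);tgt[2]=.20;print("TCP target",tgt)
plan(tgt,71.4)
K2=[]
ims,Ks,Ts=cam("side");print("side px of hole",proj(Ks,Ts,H)); ims,Ks,Ts=cam("scene");print("scene",proj(Ks,Ts,H))
```

```text
hole world [0.4503 0.3384 0.055 ] tool [ 94.1579   9.7668 172.1   ]
TCP target [0.4507 0.3365 0.2   ]
shift cm [9.367 0.992 2.78 ] rotvec [ 0.0036 -0.0018 -0.0034] | t 14.42 F [ 1.2 -0.3 -3.1] open 0.0226
side px of hole [266.2245 168.5149]
scene [469.9631 232.59  ]
```

```bash
python3 -m pendant '[[[2.5,0.3,0.5,0.003,-0.002,-0.003,0],[2.5,0.3,0.7,0,0,0,0],[2.5,0.3,0.7,0,0,0,0],[1.6,0.1,0.7,0,0,0,0],[0,0,0,0,0,0,0]]]'>/dev/null; python3 -c "
from h import *
plan([.4507,.3365,.165],71.4)"
```

```text
shift cm [ 0.286 -0.483  3.824] rotvec [ 0.0041 -0.0035 -0.0109] | t 14.93 F [ 0.1 -0.6 -2.5] open 0.0224
```

```bash
python3 -m pendant '[[[0.29,-0.48,1.3,0.004,-0.003,-0.011,0],[0,0,1.3,0,0,0,0],[0,0,1.1,0,0,0,0],[0,0,0,0,0,0,0]]]'>/dev/null; python3 -c "
from h import *
plan([.4507,.3365,.14],71.4)"
```

```text
shift cm [ 0.226 -0.073  2.238] rotvec [-0.0008  0.001  -0.0017] | t 15.27 F [-0.1 -0.  -2.9] open 0.0226
```

```bash
python3 -m pendant '[[[0.23,-0.07,0.6,0,0.001,-0.002,0],[0.02,0,0.4,0,0,0,0]]]'>/dev/null
python3 - <<'E'
from h import *
plan([.4507,.3365,.14],71.4)
im,K,T=cam("wrist");save("w7",cv2.resize(im[140:340,220:420],(600,600),interpolation=cv2.INTER_CUBIC))
plan([.4507,.3365,.14],71.4)
E
```

```text
shift cm [ 0.087 -0.01   1.187] rotvec [-0.0006 -0.0002 -0.0007] | t 15.43 F [ 0.4  0.3 -2. ] open 0.0227
shift cm [ 0.104 -0.004  1.15 ] rotvec [-0.0008  0.0003 -0.0008] | t 15.48 F [-0.3  0.2 -2.1] open 0.0226
```

View pics/w7.png

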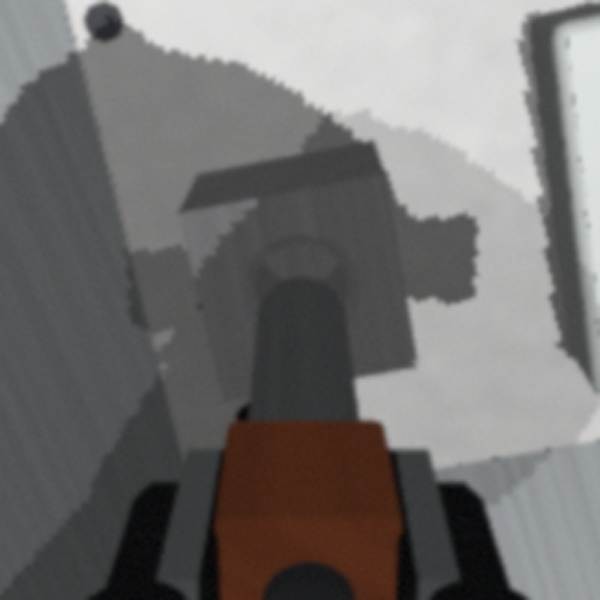

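The foot at crop (302,278) is laterally centred on the hole ring, which spans columns 252–354 with its far edge at row 237. I'll check the fore-aft offset.

Run:
```python
from h import *
c=bot.get_calibration("wrist");K=np.array(c["intrinsics"]);T=np.array(c["T_tool_cam"])
print("hole x",1000*atz(K,T,(321,219),.0968)[0]-14.5,"foot x",1000*atz(K,T,(321,232.7),.0796)[0]-10)
print("y",1000*atz(K,T,(220+303/3,220),.0968)[1],1000*atz(K,T,(220+302/3,232),.08)[1])
plan([.4507,.3365,.14],71.4)
```

```text
hole x 1.5273065751204555 foot x 1.162762627813045
y -0.2914138963940163 -0.4605884944533624
shift cm [ 0.104 -0.004  1.15 ] rotvec [-0.0008  0.0003 -0.0008] | t 15.48 F [-0.3  0.2 -2.1] open 0.0226
```

```bash
S='from h import *
plan([.4504,.336,.095],71.4)'; python3 -m pendant '[[[0.07,0.01,0.5,0,0,0,0],[0.01,0,0.5,0,0,0,0]]]'>/dev/null; python3 -c "$S"; python3 -m pendant '[[[0.02,0,0.4,0,0,0,0],[0.01,0,0.4,0,0,0,0]]]'>/dev/null; python3 -c "$S"
```

```text
shift cm [-0.061 -0.066  4.724] rotvec [ 0.0006 -0.0015 -0.001 ] | t 15.65 F [-0.5 -0.4 -2.1] open 0.0228
shift cm [-0.109 -0.082  3.875] rotvec [ 0.001  -0.0021 -0.0011] | t 15.82 F [-0.6 -0.2 -1.6] open 0.0229
```

```bash
S='from h import *
plan([.4504,.336,.095],71.4)'; python3 -m pendant '[[[-0.09,-0.05,0.3,0.001,-0.002,-0.001,0],[-0.02,0,0.4,0,0,0,0]]]'>/dev/null; python3 -c "$S"; python3 -m pendant '[[[-0.01,0,0.5,0,0,0,0],[-0.01,0,0.5,0,0,0,0]]]'>/dev/null; python3 -c "$S"
```

```text
shift cm [ 3.00e-03 -2.40e-02  3.11e+00] rotvec [ 0.0001 -0.0002  0.0002] | t 15.98 F [ 0.9 -0.1 -2.3] open 0.0226
shift cm [ 0.011 -0.036  2.043] rotvec [ 0.0004 -0.0006  0.0002] | t 16.15 F [ 0.3  0.5 -2.1] open 0.0226
```

Inside the mouth with no contact force. Continuing down.

```bash
S='from h import *
plan([.4504,.336,.095],71.4)'; python3 -m pendant '[[[0,-0.03,0.5,0,0,0,0],[0,0,0.5,0,0,0,0]]]'>/dev/null; python3 -c "$S"; python3 -m pendant '[[[0,-0.01,0.4,0,0,0,0],[0,0,0.3,0,0,0,0]]]'>/dev/null; python3 -c "$S"
```

```text
shift cm [0.018 0.004 0.924] rotvec [ 0.0003 -0.0004  0.0003] | t 16.32 F [ 0.3 -0.5 -2.3] open 0.0228
shift cm [0.042 0.034 0.074] rotvec [-0.0002  0.0003  0.0003] | t 16.48 F [ 0.   1.3 -2.6] open 0.0224
```

```bash
S='from h import *
plan([.4504,.336,.0946],71.4)'; for i in 1; do python3 -m pendant '[[[0.03,0.03,0.1,0,0,0,0]]]'>/dev/null; python3 -c "$S"; python3 -m pendant '[[[0,0,0.1,0,0,0,0]]]'>/dev/null; python3 -c "$S"; python3 -m pendant '[[[0,0,0.08,0,0,0,0]]]'>/dev/null; python3 -c "$S"; done
```

```text
shift cm [ 0.015  0.018 -0.003] rotvec [-0.0004  0.0002  0.0003] | t 16.57 F [-3.7 -1.1  9.3] open 0.023
shift cm [ 0.005  0.021 -0.006] rotvec [-0.0002 -0.0005  0.0004] | t 16.65 F [-4.5 -2.4 13.2] open 0.0229
shift cm [0.005 0.019 0.004] rotvec [ 0.0002 -0.001   0.0004] | t 16.73 F [-2.8 -2.   2.8] open 0.0229
```

The floor was reached at TCP z 0.0946, so the foot is at 0.013 as expected. Release.

```bash
python3 -m pendant '[[[0,0,0,0,0,0,0],[0,0,0,0,0,0,35],[0,0,0,0,0,0,45],[0,0,0,0,0,0,60],[0,0,0,0,0,0,60]]]'; python3 -m pendant '[[[0,0,0,0,0,0,70],[0,0,0,0,0,0,70],[0,0,0,0,0,0,70]]]'; python3 -c "
from h import *
plan([.4504,.336,.22],71.4)"
```

```text
time: 17.15
ee_pos: [0.451, 0.3366, 0.0957]
tcp_rot: [179.9, -0.2, 71.4]
wrist_force: [-0.3, 0.7, 0.0]
opening: 0.0511
time: 17.4
ee_pos: [0.4512, 0.3367, 0.0957]
tcp_rot: [179.9, -0.2, 71.4]
wrist_force: [0.0, 0.6, 1.1]
opening: 0.0597
shift cm [ -0.051  -0.025 -12.432] rotvec [ 0.0019 -0.0035  0.0004] | t 17.4 F [0.  0.6 1.1] open 0.0597
```

Lift straight up, move back towards the robot, and look.

```bash
python3 -m pendant '[[[0,0,-1,0,0,0,70],[0,0,-2,0,0,0,70],[0,0,-2.5,0,0,0,70],[0,0,-3,0,0,0,70],[0,0,-3,0,0,0,70]]]'; python3 -m pendant '[[[0,0,-1,0,0,0,70],[-3,0,0,0,0,0,70],[-3,0,0,0,0,0,70],[-1,0,0,0,0,0,70],[0,0,0,0,0,0,70]]]'
python3 - <<'E'
from h import *
np.set_printoptions(precision=4,suppress=True)
im,K,T=cam("wrist");s,Ks,Ts=cam("side")
for n,k,t in(("wrist",K,T),("side",Ks,Ts)):
    m=bot.mark_of(n,"post");e=bot.masks_of(n,"post")
    print(n,m[0] if m else m,e[0]["extent"] if e else e,"exp screw,foot-top(head bottom)",proj(k,t,[.4503,.3384,.127]),proj(k,t,[.4503,.3384,.093]))
e=bot.masks_of("wrist","post")[0]["extent"]
l,t_=int((e[0]+e[2])/2),int((e[1]+e[3])/2); t_=max(50,t_)
a=cv2.resize(im[t_-50:t_+50,l-50:l+50],(400,400),interpolation=cv2.INTER_CUBIC)
b=cv2.resize(s[130:210,225:305],(400,400),interpolation=cv2.INTER_CUBIC)
save("fin",np.hstack([a,b]));print("crop origin",l-50,t_-50)
for t in("gauge","rack","spare","driver","dishes","master"):
    m=bot.mark_of("side",t)
    if m: print(t,m[0]["uv"])
E
```

```text
time: 17.82
ee_pos: [0.4481, 0.3344, 0.2097]
tcp_rot: [-179.7, 0.4, 71.4]
wrist_force: [0.1, 0.1, -0.0]
opening: 0.06
time: 18.23
ee_pos: [0.4271, 0.2682, 0.2318]
tcp_rot: [179.8, -0.2, 71.5]
wrist_force: [-0.7, 0.1, 0.8]
opening: 0.0597
wrist {'uv': [319.5, 130.3], 'confidence': 0.77} [301.4, 115.3, 339.6, 152.7] exp screw,foot-top(head bottom) [320.5671 135.3151] [320.6507 133.9497]
side [] [261.7, 142.6, 268.1, 170.2] exp screw,foot-top(head bottom) [264.9573 140.6677] [265.576  154.0791]
crop origin 270 84
gauge [323.3, 224.7]
rack [281.8, 433.1]
spare [279.7, 463.4]
driver [234.9, 262.1]
dishes [263.2, 181.8]
master [241.8, 323.6]
```

View pics/fin.png

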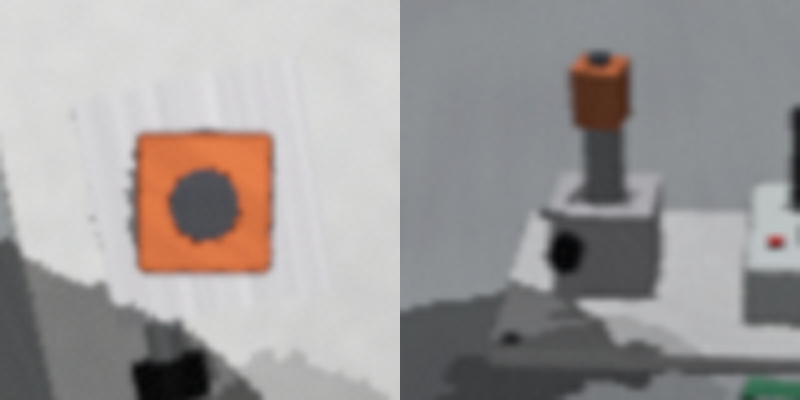

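```bash
python3 -c "
from h import *
bot.job_done(); o=bot.get_obs(); print(o['time'],o['wrist_force'])"
```

```text
the job is handed in; nothing more can be done
the job is handed in; nothing more can be done
```

The post's shank passed the gauge check, and the post now stands upright and fully home in the clamp socket. The job is handed in, with the last clock reading at about 18.2 s, before the closing pictures.

- **Gauge check:** The post slid in from the mouth, lightly touched the anvil and went freely through the go gap. The no-go stopped it 24.5 mm past the go centre. I held it there at about 4.5 to 6 N for about 1 s, and no reading reached 15 N. Then I took it back out through the mouth.
- **Fitting:** The post touched the socket floor where expected, with the foot 13 mm above the bench. The highest force I read on contact was about 14 N. I released it and backed away.
- **Last checks:** The wrist and side pictures show the post standing upright in the socket. Its head is at the expected height, to within about 2 pixels in the side view. The last force readings were noise only.
- **Bystanders:** The rack, spare, driver and master ring showed up within about 5 pixels of where they started.
- **Disagreements:** In the final side view the network's marks for the gauge and the dishes were off. I took these for misdetections: the gauge mark landed on the frame and the dishes mark on the mount. I did not check them further; I felt no unexpected contact, and the arm never went near the dishes.

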